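# Put the sharpening bench's tools back in their trays

### The arm

A 6-joint arm with a two-finger parallel gripper is mounted at the origin on a cart in front of the work surface, level with it; the furniture and walls round the work are solid. World frame = base frame: x ahead of the robot, y to its left, z up, the work surface at z = 0. Lengths are in m, angles in rad, forces in N, time in s.
With the tool pointing down it reaches from about 0.35 to 0.775 m from the base axis. Payload 7.3 kg.
Tool frame: the origin (TCP) lies between the finger pads; the fingertips stand 8 mm ahead of it and the grasp point (between the pads) lies 11 mm behind it (robot.nose_length is the distance from the TCP to the fingertips, in m); z points along the fingers, y is the line along which they close (so a half turn about z gives the same grasp; the last joint's range is limited). The gripper opens to 92 mm and grips with 3 to 60 N. Pads are 19 mm wide; open, the fingers measure 130 mm over their backs; the gripper's body (75 mm by 190 mm) begins 47 mm behind the grasp point.
Start: joints at [1.131, 0.342, 1.524, -0, 1.275, -0.146], TCP at [0.152, 0.503, 0.235] pointing down, gripper open.
Joint ranges: [-2.53, 2.53], [-0.77, 2.02], [0.04, 2.7], [-1, 4.14], [0.28, 2.66], [-3.11, 3.11]. Speed limits (rad/s): [2.57, 2.57, 3.14, 3.14, 3.14, 3.14].

### API

Orientations are given as [roll, pitch, yaw] about the fixed x, y, z axes, in that order (R = Rz(yaw) Ry(pitch) Rx(roll)).
In Python, from cell import robot gives the robot as it stands. The module is installed in compiled form; this text tells all that it offers.
- The arm moves only by the shell command python3 -m jog 'ROWS' [FORCE]. ROWS is JSON, a list that holds one entry, the list of rows, each a list of 5 numbers: the gripper's target within -1 to 1 (fully open at 1, half-way at 0, shut at -1), then the shift along the tool's x, y, z in m, then the turn about the tool's z in rad. A call has 1 to 5 rows; each row is the pose to reach, as a shift and turn from the pose commanded when the call began, along the tool's axes at that moment; what a row does not reach only later rows make up. A row lasts 1/12 s, in which the tool goes at most 41.7 mm and 7.16 degrees, less where a joint would pass 70% of its speed; a pose out of reach is approached as far as the arm can. A call with a gripper value outside its range is refused whole. The fingers move at their own pace and stop on an object; FORCE is the grip in N (left out, the last holds). Time passes only in rows, so rows that repeat a pose let the fingers close. It gives the time, the measured TCP pose, the force, the opening and the grip force at its end, in the units of the state.
- robot.observe(): the state, without advancing time (a new reading comes with each control period).
- robot.read_camera(name): name is "scene" or "top" or "wrist"; returns the picture (480x640x3 uint8, red, green, blue); there is no depth.
- robot.camera_model(name): a dict with "camera_matrix" (3x3 intrinsics, pixels), "position" and "attitude" of the camera in the world; the wrist camera has in their place "mount" (4x4, takes a point from camera to tool coordinates, whose origin is the TCP and whose axes are the flange's). Camera axes: x right, y down, z forward; pixel columns grow to the right and rows downward; lengths in m; the calibration is good to about 2 mm. The wrist camera is an equidistant fisheye: a pixel r from the principal point sees the ray r / f radians off the axis. A picture is of the moment at which its call begins: read the wrist's pose just before it. camera_model takes no time and is no camera call.
- robot.hand_in(): hands the job in; it is judged then, once.
The state is a dict: "time": time; "qpos": joint angles; "qvel": joint speeds; "joint_efforts": joint torques, N m; "tool_pos": TCP position; "tool_rot": TCP orientation; "contact_force": force on the tool from outside, world axes, zero at the start; "torque": the same for the moment, N m; "opening": finger opening in m; "grip_force": force on a finger pad.
Only numpy, scipy, OpenCV 4.12 (cv2) and the standard library are available. Lean on these libraries where they do the work, as an engineer would, in place of code of your own. Each camera call takes 0.05 s, during which the arm holds its last target. There are 200 camera calls.

### The job

Put the five tools back in their trays: the longer dressing stone flat in the longer bay of the two-bay stone tray and the shorter stone flat in its shorter bay, one of the two V-blocks from the front of the bench, groove up, in each bay of the narrow V-block tray, and the loupe upright in the round dish. Everything must sit down on the floor of its bay, clear of the ridges, and be let go.

Things in the scene. Friction and masses are not known exactly. Their poses are not given: they have to be found in the camera images.
- long_stone: Greenish dressing stone stick, the longer of the two: 100 mm long, 25 mm wide, 13 mm high. Origin: centre of its underside; its length lies along its own y, its width along its own x, z up. A stone with a slightly hollow top, lying flat; to be gripped across its width near the middle. 
- short_stone: Brownish dressing stone stick, the shorter of the two: 85 mm long, 20 mm wide, 12 mm high. Origin: centre of its underside; its length lies along its own y, its width along its own x, z up. A stone with a slightly hollow top, lying flat; to be gripped across its width near the middle. 
- block_a: Bright steel V-block, 55 mm long (own x), 36 mm wide (own y), 32 mm high, with a V groove in its top, about 0.42 kg. Origin: centre of its underside, z up. Grip it across the 36 mm sides. The two near the front edge are alike and meant; another pair, fixed, stands out of reach at the far left.
- block_b: Bright steel V-block, 55 mm long (own x), 36 mm wide (own y), 32 mm high, with a V groove in its top, about 0.42 kg. Origin: centre of its underside, z up. Grip it across the 36 mm sides. The two near the front edge are alike and meant; another pair, fixed, stands out of reach at the far left.
- eye_loupe: Black round magnifier (loupe) standing upright, wider end up: 41 mm across the top, 36 mm high. Origin: centre of its underside, z up. Grip it from above across the upper, wider part.
- stone_tray: Stone tray, 132 (own x) by 122 mm, two bays side by side, both along its x. Wood, fixed. Origin: centre of underside. Floor 6 mm, top of the 4 mm thick ridges 12 mm above the bench. Long bay: 120 x 45 mm inside, centre x 0, y +31 mm; short bay: 103 x 40 mm, centre x 0, y -31 mm. The middle 52 mm of the long sides has no ridge. Stones in both bays stand 39 mm apart: open part way there.
- block_tray: V-block tray, a narrow board 162 mm (own x) by 66 mm (own y) with two equal bays end to end. Wood, fixed. Origin: centre of underside. Floor 6 mm, top of the 4 mm thick ridges 12 mm above the bench. Each bay is 72 mm (along the tray's x) by 54 mm inside; they are centred at x = +39 mm and x = -39 mm, y = 0. A block lies in a bay with its 55 mm length along the tray's x.
- round_dish: Shallow round dish, 72 mm outside, 64 mm inside. Wood, fixed. Origin: centre of underside. Floor 6 mm, top of the 4 mm thick ridges 12 mm above the bench. 
There are look-alikes about, which are no part of the job. What is shaped like the long_stone but pink is not meant. What is shaped like the block_b but green is not meant.

How it is judged:
By the outcome, as a careful person would: the job done as asked, in the order asked, and still so for the second after the job is handed in, with the robot touching nothing.
It also fails if it takes over 120 s, if anything falls off the work surface, if the arm or the gripper's body presses on something with over 40 N, if the wrist force passes 120 N, or if a joint passes its speed limit or range.

## Working session

There is one attempt and no reset: what is moved stays moved. The work goes in short steps, Python scripts to look and compute and a shell command to move; the robot and the scene stay as the last step left them, time stands still between calls to the robot, and variables do not carry over. Pictures are saved under pics/ and viewed, at most 14 in all, crops included, and the job is handed in when it is done.

```bash
mkdir -p pics; python3 - <<'E'
from cell import robot
import cv2,numpy as np
print(robot.observe())
for n in ["scene","top","wrist"]:
    m=robot.camera_model(n); print(n,m)
    cv2.imwrite(f"pics/{n}0.png",robot.read_camera(n)[:,:,::-1])
E
```

```text
{'time': 0.0, 'qpos': array([ 1.13098814e+00,  3.42746220e-01,  1.52501085e+00,  3.86374750e-05,
        1.27541539e+00, -1.46017145e-01]), 'qvel': array([0.00023913, 0.00079056, 0.00032307, 0.00070429, 0.0009379 ,
       0.00159876]), 'joint_efforts': array([-5.43943825e-04, -4.31248355e+01, -2.44217777e+01,  7.19388644e-02,
        5.59698092e-02, -1.19373485e-04]), 'tool_pos': array([0.15183696, 0.50215059, 0.23403492]), 'tool_rot': array([-3.14003503e+00, -2.66412991e-04,  2.84779013e+00]), 'contact_force': array([ 0.27040495, -0.21762291, -0.65462039]), 'torque': array([ 0.02367456,  0.0306416 , -0.00206129]), 'grip_force': 0.0, 'opening': 0.09203106041888125}
scene {'camera_matrix': array([[624.47878451,   0.        , 326.00926251],
       [  0.        , 624.47878451, 240.36312779],
       [  0.        ,   0.        ,   1.        ]]), 'position': array([-0.64785404,  0.87315722,  0.66249768]), 'attitude': array([-1.99058696, -0.0214142 , -2.12988948])}
top {'camera_matrix': array([[594.9690848 ,   0.        , 309.57948012],
       [  0.        , 594.9690848 , 243.5450357 ],
       [  0.        ,   0.        ,   1.        ]]), 'position': array([0.41238596, 0.13148874, 1.65675755]), 'attitude': array([-3.08646756, -0.0040891 , -1.55869152])}
wrist {'camera_matrix': array([[371.64829954,   0.        , 316.24338909],
       [  0.        , 371.64829954, 238.88477036],
       [  0.        ,   0.        ,   1.        ]]), 'mount': array([[ 1.94243179e-04, -9.69430199e-01, -2.45367175e-01,
         6.57877614e-02],
       [ 9.99999960e-01,  2.38775842e-04, -1.51745404e-04,
        -6.44527554e-04],
       [ 2.05694331e-04, -2.45367136e-01,  9.69430207e-01,
        -1.47965114e-01],
       [ 0.00000000e+00,  0.00000000e+00,  0.00000000e+00,
         1.00000000e+00]])}
```

View pics/top0.png

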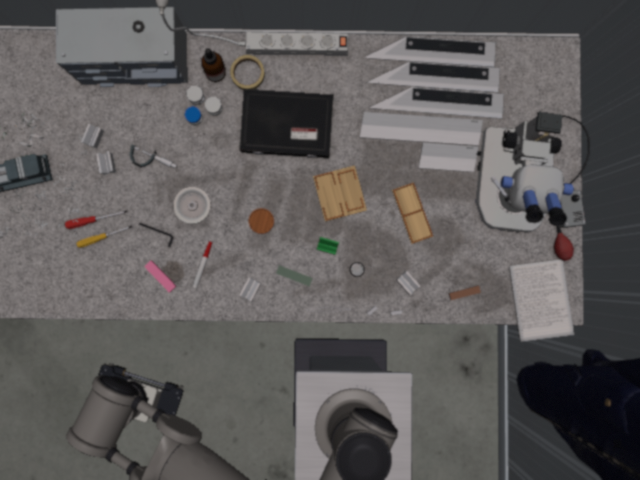

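View pics/scene0.png

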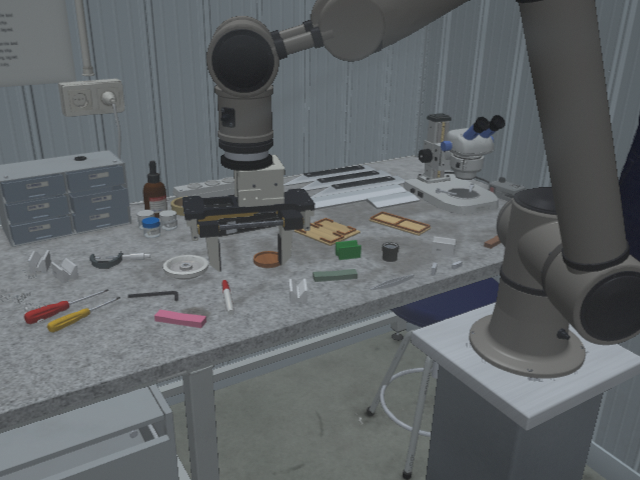

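The top view shows the loupe at (357,269), the long stone at (294,275), the short stone at (464,293), V-blocks at (250,289) and (409,283), the stone tray at (341,193), the block tray at (412,212) and the dish at (261,221). I'll take a zoomed crop and coarse positions.

```bash
cat > h.py <<'E'
from cell import robot
import cv2,numpy as np
from scipy.spatial.transform import Rotation as R
def cam(n,obs=None):
    m=robot.camera_model(n);K=m["camera_matrix"]
    if n=="wrist":
        T=np.eye(4);T[:3,:3]=R.from_euler("xyz",obs["tool_rot"]).as_matrix();T[:3,3]=obs["tool_pos"]
        T=T@m["mount"];return K,T[:3,:3],T[:3,3]
    return K,R.from_euler("xyz",m["attitude"]).as_matrix(),m["position"]
def px2w(n,uv,z,obs=None):
    K,A,p=cam(n,obs);uv=np.atleast_2d(np.asarray(uv,float))
    d=np.c_[(uv-K[:2,2])/K[0,0],np.ones(len(uv))]
    if n=="wrist":
        r=np.hypot(d[:,0],d[:,1]);s=np.where(r>1e-9,np.sin(r)/np.maximum(r,1e-9),1)
        d=np.c_[d[:,0]*s,d[:,1]*s,np.cos(r)]
    d=d@A.T
    return p+d*((z-p[2])/d[:,2])[:,None]
def w2px(n,P,obs=None):
    K,A,p=cam(n,obs);c=(np.atleast_2d(P)-p)@A
    if n=="wrist":
        rr=np.hypot(c[:,0],c[:,1]);th=np.arctan2(rr,c[:,2]);f=th/np.maximum(rr,1e-9)
        return c[:,:2]*f[:,None]*K[0,0]+K[:2,2]
    return c[:,:2]/c[:,2:]*K[0,0]+K[:2,2]
E
python3 - <<'E'
from h import *
im=cv2.imread("pics/top0.png")
cv2.imwrite("pics/topc.png",cv2.resize(im[165:320,235:490],None,fx=3.1,fy=3.1,interpolation=cv2.INTER_CUBIC))
for n,u,z in [("loupe",(357,269),.036),("long",(294,275),.013),("short",(464,293),.012),("A",(250,289),.032),("B",(409,283),.032),("stray",(341,193),.01),("btray",(412,212),.01),("dish",(261,221),.01),("green",(328,245),.03)]:
    print(n,px2w("top",u,z)[0].round(3),np.hypot(*px2w("top",u,z)[0][:2]).round(3))
E
```

```text
loupe [ 0.434 -0.004  0.036] 0.434
long [0.416 0.168 0.013] 0.448
short [ 0.372 -0.302  0.012] 0.479
A [0.376 0.287 0.032] 0.473
B [ 0.398 -0.146  0.032] 0.424
stray [0.645 0.04  0.01 ] 0.647
btray [ 0.595 -0.158  0.01 ] 0.615
dish [0.564 0.262 0.01 ] 0.622
green [0.499 0.075 0.03 ] 0.505
```

View pics/topc.png

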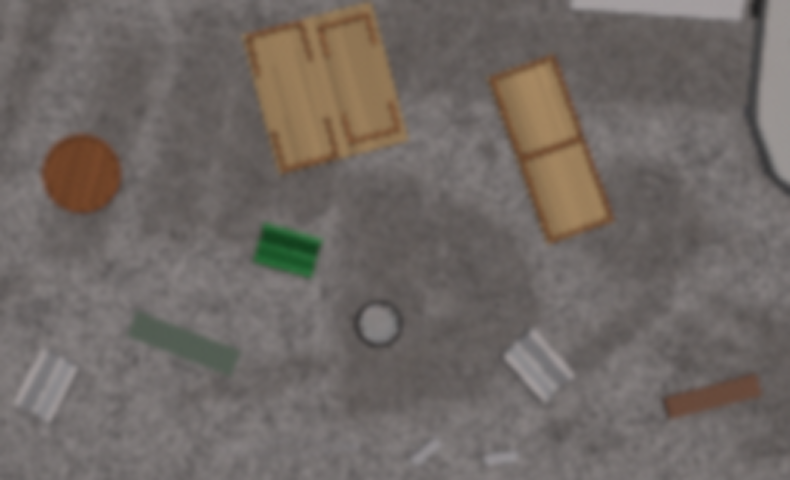

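View pics/wrist0.png

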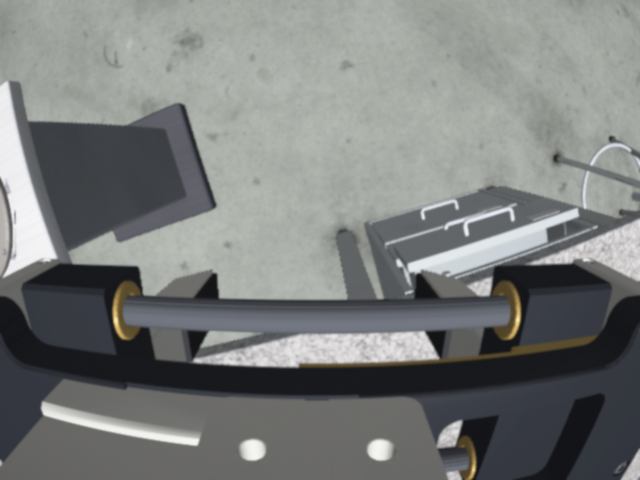

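The crop shows the long bay as the left one of the stone tray and the short bay as the right one. Next I'll measure by colour segmentation.

```bash
python3 - <<'E'
from h import *
im=cv2.imread("pics/top0.png");S=4
def seg(n,box,z,cond):
    x0,y0,x1,y1=box
    c=cv2.resize(im[y0:y1,x0:x1],None,fx=S,fy=S,interpolation=cv2.INTER_CUBIC).astype(int)
    m=cond(c[...,0],c[...,1],c[...,2]).astype(np.uint8)
    m=cv2.morphologyEx(m,cv2.MORPH_CLOSE,np.ones((9,9)))
    k,l,s,_=cv2.connectedComponentsWithStats(m);i=1+s[1:,4].argmax()
    pts=np.argwhere(l==i)[:,::-1]
    uv=(pts+.5)/S-.5+[x0,y0]
    w=px2w("top",uv,z)[:,:2]
    (cx,cy),(a,b),ang=cv2.minAreaRect((w*1000).astype(np.float32))
    yaw=ang+(90 if b>a else 0); yaw=(yaw+90)%180-90
    print(n,"rect c",round(cx,1),round(cy,1),"size",round(max(a,b),1),round(min(a,b),1),"yaw long",round(yaw,1),"mean",(w.mean(0)*1000).round(1))
wood=lambda b,g,r:r-b>45
seg("stray",(310,160,372,225),.009,wood)
seg("btray",(388,177,438,248),.009,wood)
seg("dish",(244,203,280,239),.010,wood)
seg("short",(444,280,486,305),.011,lambda b,g,r:r-b>25)
seg("long",(272,260,316,288),.012,lambda b,g,r:(g-r>4))
seg("A",(236,272,264,306),.032,lambda b,g,r:r+g+b>400)
seg("B",(395,268,424,299),.032,lambda b,g,r:r+g+b>400)
seg("loupe",(345,257,370,282),.036,lambda b,g,r:(r+g+b<200)|(r+g+b>400))
E
```

```text
stray rect c 645.9 44.4 size 128.5 118.8 yaw long 15.5 mean [645.9  44.2]
btray rect c 593.2 -159.1 size 157.8 62.1 yaw long 20.1 mean [ 593.  -159.2]
dish rect c 565.4 261.6 size 67.8 67.7 yaw long 24.8 mean [565.5 261.8]
short rect c 373.5 -303.7 size 85.1 20.3 yaw long -75.2 mean [ 373.4 -304. ]
long rect c 414.9 168.2 size 98.5 23.8 yaw long 69.5 mean [414.7 168.1]
A rect c 373.1 280.8 size 54.3 19.5 yaw long -25.7 mean [373.4 280.6]
B rect c 393.6 -138.3 size 50.8 19.3 yaw long 45.4 mean [ 393.7 -138. ]
loupe rect c 434.5 16.1 size 14.3 1.4 yaw long 0.5 mean [435.   16.2]
```

```bash
cat > p.py <<'E'
# usage: p.py x y z(mm TCP) yaw(deg) [n]: per-call deltas in tool axes (mm, rad)
import sys;from h import *
x,y,z,yaw=map(float,sys.argv[1:5]);o=robot.observe()
p=o["tool_pos"]*1000;a=np.degrees(o["tool_rot"][2]);d=np.array([x,y,z])-p
dy=(yaw-a+180)%360-180
n=int(sys.argv[5]) if len(sys.argv)>5 else max(1,int(np.ceil(max(np.linalg.norm(d)/190,abs(dy)/34))))
for i in range(n):
    A=R.from_euler("xyz",[np.pi,0,np.radians(a+dy*i/n)]).as_matrix()
    print((A.T@d/n).round(1),"turn",round(-np.radians(dy/n),3))
print("t",round(o["time"],2),"pos",p.round(1),"yaw",a.round(1),"tilt",np.degrees(o["tool_rot"][:2]).round(1),"open",round(o["opening"]*1000,1),"grip",round(o["grip_force"],1),"F",o["contact_force"].round(1))
E
python3 p.py 415 168 110 69.5
```

```text
[-116.2  -81.2   41.4] turn 0.545
[-141.5   -9.2   41.4] turn 0.545
[-125.8   65.4   41.4] turn 0.545
t 0.15 pos [151.9 502.3 234.2] yaw 163.2 tilt [-179.9   -0. ] open 91.9 grip 0.0 F [ 0.7 -0.3  0.2]
```

```bash
python3 -m jog '[[[1,-0.030,-0.020,0.010,0.11],[1,-0.058,-0.040,0.020,0.22],[1,-0.085,-0.060,0.030,0.33],[1,-0.116,-0.081,0.041,0.44],[1,-0.116,-0.081,0.041,0.545]]]'; python3 p.py 415 168 110 69.5
```

```text
time: 0.57
tool_pos: [0.2416, 0.3865, 0.1917]
tool_rot: [-3.137, 0.003, 2.294]
contact_force: [0.4, 0.6, -0.5]
opening: 0.092
grip_force: 0.0
[-139.3   -7.3   40.8] turn 0.54
[-123.2   65.4   40.8] turn 0.54
t 0.57 pos [241.6 386.5 191.7] yaw 131.4 tilt [-179.7    0.2] open 92.0 grip 0.0 F [ 0.4  0.6 -0.5]
```

```bash
python3 -m jog '[[[1,-0.035,-0.002,0.010,0.11],[1,-0.070,-0.004,0.020,0.22],[1,-0.105,-0.006,0.030,0.33],[1,-0.139,-0.007,0.041,0.44],[1,-0.139,-0.007,0.041,0.54]]]' >/dev/null;  python3 -m jog '[[[1,-0.030,0.016,0.010,0.11],[1,-0.060,0.032,0.020,0.22],[1,-0.090,0.048,0.030,0.33],[1,-0.123,0.065,0.041,0.44],[1,-0.123,0.065,0.041,0.54]]]'>/dev/null; python3 -m jog '[[[1,0,0,0,0]]]'; python3 p.py 415 168 110 69.5; python3 - <<'E'
from h import *
o=robot.observe();cv2.imwrite("pics/w1.png",robot.read_camera("wrist")[:,:,::-1])
print(w2px("wrist",[[.4149+.05*np.cos(np.radians(69.5))+s*.0125*.937,.1682+.05*.937-s*.0125*.35,.013] for s in(-1,1)],o))
E
```

```text
time: 1.48
tool_pos: [0.4152, 0.1734, 0.1109]
tool_rot: [-3.14, 0.001, 1.215]
contact_force: [-0.6, 1.1, 0.5]
opening: 0.0917
grip_force: 0.0
[-5.1  1.7  0.9] turn 0.002
t 1.48 pos [415.2 173.4 110.9] yaw 69.6 tilt [-179.9    0. ] open 91.7 grip 0.0 F [-0.6  1.1  0.5]
[[300.2461481  176.51110915]
 [338.06591086 176.63178409]]
```

View pics/w1.png

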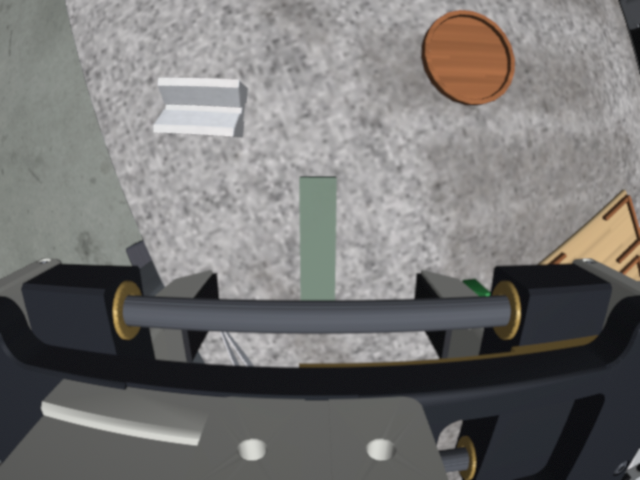

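Prediction and picture agree to within 1 px, with the stone's far end at (300..337,177) and block A at about (199,107). I'll descend and grip.

```bash
python3 -m jog '[[[0.2,-0.005,0.002,0.030,0],[0.2,-0.005,0.002,0.060,0],[0.2,-0.005,0.002,0.085,0],[0.2,-0.005,0.002,0.095,0],[0.2,-0.005,0.002,0.101,0]]]' 30 >/dev/null; python3 -m jog '[[[0.2,0,0,0,0],[0.2,0,0,0,0],[0.2,0,0,0,0]]]'; python3 p.py 415 168 10 69.5
```

```text
time: 2.2
tool_pos: [0.4153, 0.1702, 0.0117]
tool_rot: [3.14, -0.001, 1.225]
contact_force: [-0.6, -0.2, -1.1]
opening: 0.0552
grip_force: 0.0
[-2.2  0.5  1.7] turn 0.012
t 2.2 pos [415.3 170.2  11.7] yaw 70.2 tilt [ 1.799e+02 -1.000e-01] open 55.2 grip 0.0 F [-0.6 -0.2 -1.1]
```

```bash
python3 -m jog '[[[0.2,-0.002,0.0005,0.002,0.012],[-0.8,-0.002,0.0005,0.002,0.012],[-0.8,-0.002,0.0005,0.002,0.012],[-0.8,-0.002,0.0005,0.002,0.012],[-0.8,-0.002,0.0005,0.002,0.012]]]' 30 >/dev/null; python3 -m jog '[[[-0.8,0,0,0,0],[-0.8,0,0,0,0],[-0.8,0,0,0,0]]]'; python3 -m jog '[[[-0.8,0,0,-0.02,0],[-0.8,0,0,-0.04,0],[-0.8,0,0,-0.065,0],[-0.8,0,0,-0.09,0],[-0.8,0,0,-0.09,0]]]'; python3 p.py 637.6 74.3 100 15.5
```

```text
time: 2.87
tool_pos: [0.4146, 0.1676, 0.0088]
tool_rot: [3.141, -0.0, 1.211]
contact_force: [0.1, -0.9, 1.4]
opening: 0.0243
grip_force: 30.0
time: 3.28
tool_pos: [0.4169, 0.1682, 0.1025]
tool_rot: [3.135, -0.004, 1.211]
contact_force: [0.4, 1.4, 0.2]
opening: 0.0243
grip_force: 30.0
[ -5.1 119.8   1.2] turn 0.47
[ 49.8 109.1   1.2] turn 0.47
t 3.28 pos [416.9 168.2 102.5] yaw 69.4 tilt [179.6  -0.2] open 24.3 grip 30.0 F [0.4 1.4 0.2]
```

```bash
python3 -m jog '[[[-0.8,-0.001,0.025,0,0.1],[-0.8,-0.002,0.055,0,0.2],[-0.8,-0.003,0.085,0,0.3],[-0.8,-0.005,0.12,0,0.4],[-0.8,-0.005,0.12,0,0.47]]]' >/dev/null; python3 -m jog '[[[-0.8,0.012,0.028,0,0.1],[-0.8,0.025,0.055,0,0.2],[-0.8,0.037,0.085,0,0.3],[-0.8,0.05,0.109,0,0.4],[-0.8,0.05,0.109,0,0.47]]]'>/dev/null; python3 -m jog '[[[-0.8,0,0,0,0],[-0.8,0,0,0,0]]]'; python3 p.py 637.6 74.3 16 15.5; python3 - <<'E'
from h import *
o=robot.observe();im=robot.read_camera("wrist")[:,:,::-1].copy()
c,s=np.cos(np.radians(15.5)),np.sin(np.radians(15.5));A=np.array([[c,-s],[s,c]])
cen=np.array([645.9,44.4])
def poly(pts,z,col):
    w=np.c_[(np.array(pts)@A.T+cen)/1000,np.full(len(pts),z)]
    for u in w2px("wrist",w,o): cv2.circle(im,tuple(int(round(v)) for v in u),2,col,-1)
poly([[66,61],[66,-61],[66,0],[26,61]],.012,(0,0,255)) 
poly([[60,53.5],[60,8.5],[51.5,-11],[51.5,-51]],.012,(255,0,0))
cv2.imwrite("pics/w2.png",im)
E
```

```text
time: 4.28
tool_pos: [0.6346, 0.0739, 0.0973]
tool_rot: [-3.141, 0.003, 0.273]
contact_force: [-0.2, 0.1, -0.4]
opening: 0.0245
grip_force: 30.0
[ 3.   0.4 81.3] turn 0.002
t 4.28 pos [634.6  73.9  97.3] yaw 15.6 tilt [-1.799e+02  1.000e-01] open 24.5 grip 30.0 F [-0.2  0.1 -0.4]
```

View pics/w2.png

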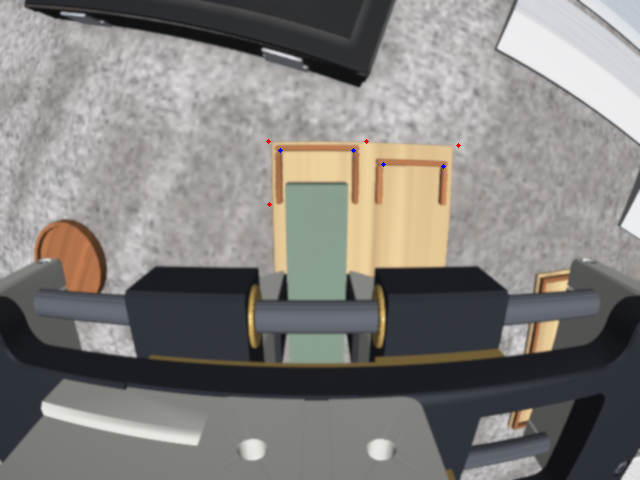

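The long stone hangs in the bay with margin all round, and the projected ridge corners (280,150),(353,150) match the picture. I'll lower it and open part way.

```bash
python3 -m jog '[[[-0.8,0.003,0,0.03,0],[-0.8,0.003,0,0.05,0],[-0.8,0.003,0,0.065,0],[-0.8,0.003,0,0.074,0],[-0.8,0.003,0,0.079,0]]]' >/dev/null; python3 -m jog '[[[-0.8,0,0,0.0015,0],[-0.8,0,0,0.0025,0],[-0.8,0,0,0.0025,0]]]'; python3 p.py 637.6 74.3 15 15.5
```

```text
time: 5.0
tool_pos: [0.6389, 0.0748, 0.0181]
tool_rot: [3.141, -0.001, 0.271]
contact_force: [0.7, 0.0, -0.6]
opening: 0.0245
grip_force: 30.0
[-1.4  0.2  3.1] turn 0.001
t 5.0 pos [638.9  74.8  18.1] yaw 15.5 tilt [ 1.8e+02 -1.0e-01] open 24.5 grip 30.0 F [ 0.7  0.  -0.6]
```

```bash
python3 -m jog '[[[-0.8,0,0,0.002,0],[-0.8,0,0,0.003,0],[-0.8,0,0,0.003,0],[-0.8,0,0,0.003,0]]]'; python3 -m jog '[[[-0.1,0,0,0,0],[-0.1,0,0,0,0],[-0.1,0,0,0,0],[-0.1,0,0,0,0]]]';  python3 -m jog '[[[-0.1,0,0,-0.02,0],[-0.1,0,0,-0.04,0],[-0.1,0,0,-0.065,0],[-0.1,0,0,-0.09,0],[0.2,0,0,-0.09,0]]]'; python3 p.py 373.5 -303.7 100 -75.2;python3 p.py 373.5 -303.7 100 104.8
```

```text
time: 5.33
tool_pos: [0.6389, 0.0747, 0.0148]
tool_rot: [3.141, -0.001, 0.271]
contact_force: [0.3, 0.2, 2.2]
opening: 0.0246
grip_force: 30.0
time: 5.67
tool_pos: [0.6385, 0.0747, 0.0144]
tool_rot: [3.142, -0.0, 0.271]
contact_force: [0.2, 0.9, 1.6]
opening: 0.0408
grip_force: 0.8
time: 6.08
tool_pos: [0.6412, 0.0748, 0.1097]
tool_rot: [3.139, -0.009, 0.271]
contact_force: [1.6, -0.3, 1.1]
opening: 0.0445
grip_force: 0.0
[-119.8   97.7    3.2] turn 0.528
[-54.3 144.7   3.2] turn 0.528
[ 26.  152.3   3.2] turn 0.528
t 6.08 pos [641.2  74.8 109.7] yaw 15.5 tilt [179.9  -0.5] open 44.5 grip 0.0 F [ 1.6 -0.3  1.1]
[-119.8   97.7    3.2] turn -0.519
[-152.4   25.4    3.2] turn -0.519
[-144.9  -53.7    3.2] turn -0.519
t 6.08 pos [641.2  74.8 109.7] yaw 15.5 tilt [179.9  -0.5] open 44.5 grip 0.0 F [ 1.6 -0.3  1.1]
```

```bash
python3 -m jog '[[[0.2,-0.030,0.025,0,-0.11],[0.2,-0.060,0.05,0,-0.22],[0.2,-0.09,0.075,0,-0.33],[0.2,-0.12,0.098,0,-0.44],[0.2,-0.12,0.098,0.003,-0.519]]]' >/dev/null; python3 -m jog '[[[0.2,-0.038,0.006,0,-0.11],[0.2,-0.076,0.012,0,-0.22],[0.2,-0.114,0.019,0,-0.33],[0.2,-0.152,0.025,0,-0.44],[0.2,-0.152,0.025,0.003,-0.519]]]' >/dev/null; python3 -m jog '[[[0.2,-0.036,-0.013,0,-0.11],[0.2,-0.072,-0.026,0,-0.22],[0.2,-0.108,-0.04,0,-0.33],[0.2,-0.145,-0.054,0,-0.44],[0.2,-0.145,-0.054,0.003,-0.519]]]' >/dev/null; python3 -m jog '[[[0.2,0,0,0,0],[0.2,0,0,0,0]]]'; python3 p.py 373.5 -303.7 9 104.8; python3 - <<'E'
from h import *
o=robot.observe();im=robot.read_camera("wrist")[:,:,::-1].copy()
c,s=np.cos(np.radians(104.8)),np.sin(np.radians(104.8))
for e in(-1,1):
    u=w2px("wrist",[[.3735+.0425*c+e*.01*s,-.3037+.0425*s-e*.01*c,.012]],o)[0]
    cv2.circle(im,tuple(int(round(v)) for v in u),2,(0,0,255),-1)
cv2.imwrite("pics/w3.png",im)
E
```

```text
time: 7.5
tool_pos: [0.3697, -0.3033, 0.0948]
tool_rot: [-3.141, -0.001, 1.823]
contact_force: [0.7, 0.6, 0.7]
opening: 0.055
grip_force: 0.0
[-1.4  3.6 85.8] turn -0.006
t 7.5 pos [ 369.7 -303.3   94.8] yaw 104.5 tilt [-1.8e+02 -1.0e-01] open 55.0 grip 0.0 F [0.7 0.6 0.7]
```

View pics/w3.png

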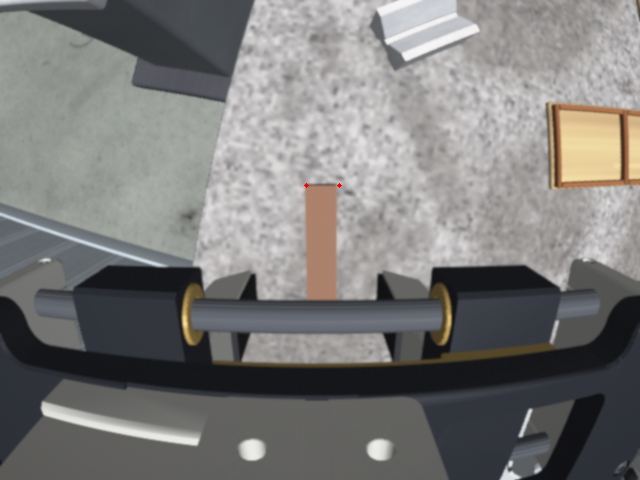

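The stone's end lies on the predicted points (306..339,185), so I'll descend and grip.

```bash
python3 -m jog '[[[0.2,-0.001,0.003,0.030,0],[0.2,-0.001,0.003,0.055,0],[0.2,-0.001,0.003,0.072,0],[0.2,-0.001,0.003,0.080,0],[0.2,-0.001,0.003,0.083,0]]]' >/dev/null; python3 -m jog '[[[0.2,0,0,0,0],[0.2,0,0,0,0]]]'; python3 p.py 373.5 -303.7 9 104.8 1
```

```text
time: 8.13
tool_pos: [0.3739, -0.3037, 0.0129]
tool_rot: [3.141, 0.001, 1.828]
contact_force: [-0.3, 0.3, 0.2]
opening: 0.055
grip_force: 0.0
[ 0.1 -0.4  3.9] turn -0.001
t 8.13 pos [ 373.9 -303.7   12.9] yaw 104.7 tilt [1.8e+02 1.0e-01] open 55.0 grip 0.0 F [-0.3  0.3  0.2]
```

```bash
python3 -m jog '[[[0.2,0,0,0.004,0],[-0.9,0,0,0.004,0],[-0.9,0,0,0.004,0],[-0.9,0,0,0.004,0],[-0.9,0,0,0.004,0]]]' 30 >/dev/null; python3 -m jog '[[[-0.9,0,0,0,0],[-0.9,0,0,0,0],[-0.9,0,0,0,0]]]'; python3 -m jog '[[[-0.9,0,0,-0.02,0],[-0.9,0,0,-0.04,0],[-0.9,0,0,-0.065,0],[-0.9,0,0,-0.09,0],[-0.9,0,0,-0.09,0]]]'; python3 p.py 654.2 14.5 98 15.5
```

```text
time: 8.8
tool_pos: [0.3732, -0.3037, 0.0083]
tool_rot: [3.141, 0.0, 1.828]
contact_force: [-1.0, -0.7, 1.5]
opening: 0.0199
grip_force: 30.2
time: 9.22
tool_pos: [0.3749, -0.3054, 0.1022]
tool_rot: [3.138, 0.007, 1.828]
contact_force: [1.4, -1.6, -0.0]
opening: 0.0197
grip_force: 30.0
[ 79.5 117.2   1.4] turn 0.519
[127.1  62.3   1.4] turn 0.519
[141.3  -9.    1.4] turn 0.519
t 9.22 pos [ 374.9 -305.4  102.2] yaw 104.7 tilt [179.8   0.4] open 19.7 grip 30.0 F [ 1.4 -1.6 -0. ]
```

```bash
python3 -m jog '[[[-0.9,0.02,0.029,0,0.11],[-0.9,0.04,0.058,0,0.22],[-0.9,0.06,0.088,0,0.33],[-0.9,0.08,0.117,0,0.44],[-0.9,0.08,0.117,0,0.519]]]' >/dev/null; python3 -m jog '[[[-0.9,0.032,0.015,0,0.11],[-0.9,0.064,0.03,0,0.22],[-0.9,0.095,0.046,0,0.33],[-0.9,0.127,0.062,0,0.44],[-0.9,0.127,0.062,0,0.519]]]' >/dev/null; python3 -m jog '[[[-0.9,0.035,-0.002,0,0.11],[-0.9,0.07,-0.004,0,0.22],[-0.9,0.105,-0.006,0,0.33],[-0.9,0.141,-0.009,0,0.44],[-0.9,0.141,-0.009,0,0.519]]]' >/dev/null; python3 -m jog '[[[-0.9,0,0,0,0],[-0.9,0,0,0,0]]]'; python3 p.py 654.2 14.5 18 15.5 1;
```

```text
time: 10.63
tool_pos: [0.6509, 0.0167, 0.0969]
tool_rot: [-3.141, 0.002, 0.274]
contact_force: [-0.2, 0.6, -1.9]
opening: 0.0197
grip_force: 30.0
[ 2.6  3.  78.9] turn 0.003
t 10.63 pos [650.9  16.7  96.9] yaw 15.7 tilt [-1.8e+02  1.0e-01] open 19.7 grip 30.0 F [-0.2  0.6 -1.9]
```

```bash
python3 -m jog '[[[-0.9,0.002,0.003,0.03,0.003],[-0.9,0.002,0.003,0.05,0.003],[-0.9,0.002,0.003,0.065,0.003],[-0.9,0.002,0.003,0.073,0.003],[-0.9,0.002,0.003,0.077,0.003]]]' >/dev/null; python3 -m jog '[[[-0.9,0,0,0.001,0],[-0.9,0,0,0.002,0],[-0.9,0,0,0.002,0]]]'; python3 p.py 654.2 14.5 14.5 15.5
```

```text
time: 11.3
tool_pos: [0.655, 0.014, 0.0202]
tool_rot: [3.141, -0.002, 0.268]
contact_force: [0.6, -0.1, -0.8]
opening: 0.0194
grip_force: 30.0
[-0.6 -0.7  5.7] turn -0.003
t 11.3 pos [655.   14.   20.2] yaw 15.4 tilt [ 1.8e+02 -1.0e-01] open 19.4 grip 30.0 F [ 0.6 -0.1 -0.8]
```

```bash
python3 -m jog '[[[-0.9,0,0,0.003,0],[-0.9,0,0,0.0055,0],[-0.9,0,0,0.0055,0],[-0.9,0,0,0.0055,0]]]'; python3 -m jog '[[[-0.22,0,0,0,0],[-0.22,0,0,0,0],[-0.22,0,0,0,0],[-0.22,0,0,0,0]]]';  python3 -m jog '[[[-0.22,0,0,-0.02,0],[-0.22,0,0,-0.04,0],[-0.22,0,0,-0.065,0],[-0.22,0,0,-0.09,0],[0.2,0,0,-0.09,0]]]'; python3 p.py 325 -207 110 40
```

```text
time: 11.63
tool_pos: [0.655, 0.0142, 0.0144]
tool_rot: [3.141, -0.001, 0.268]
contact_force: [0.2, 1.1, 2.4]
opening: 0.0195
grip_force: 30.9
time: 11.97
tool_pos: [0.6549, 0.014, 0.0143]
tool_rot: [3.141, -0.001, 0.268]
contact_force: [0.9, -1.4, 4.8]
opening: 0.0351
grip_force: 2.7
time: 12.38
tool_pos: [0.6568, 0.0143, 0.1087]
tool_rot: [3.139, -0.007, 0.268]
contact_force: [1.7, 0.3, 0.0]
opening: 0.0389
grip_force: 0.0
[-126.2   41.8   -0.4] turn -0.143
[-130.9   23.4   -0.4] turn -0.143
[-132.9    4.4   -0.4] turn -0.143
t 12.38 pos [656.8  14.3 108.7] yaw 15.4 tilt [179.9  -0.4] open 38.9 grip 0.0 F [1.7 0.3 0. ]
```

```bash
python3 -m jog '[[[0.6,-0.032,0.01,0,-0.03],[0.6,-0.064,0.02,0,-0.06],[0.6,-0.095,0.03,0,-0.1],[0.6,-0.126,0.042,0,-0.143],[0.6,-0.126,0.042,0,-0.143]]]' >/dev/null; python3 -m jog '[[[0.6,-0.032,0.006,0,-0.03],[0.6,-0.064,0.012,0,-0.06],[0.6,-0.098,0.018,0,-0.1],[0.6,-0.131,0.023,0,-0.143],[0.6,-0.131,0.023,0,-0.143]]]' >/dev/null; python3 -m jog '[[[0.6,-0.032,0.001,0,-0.03],[0.6,-0.064,0.002,0,-0.06],[0.6,-0.1,0.003,0,-0.1],[0.6,-0.133,0.004,0,-0.143],[0.6,-0.133,0.004,0,-0.143]]]' >/dev/null; python3 -m jog '[[[0.6,0,0,0,0],[0.6,0,0,0,0]]]';python3 - <<'E'
from h import *
o=robot.observe();im=robot.read_camera("wrist")[:,:,::-1].copy();print(o["tool_pos"],o["tool_rot"])
cv2.imwrite("pics/w4raw.png",im)
u=w2px("wrist",[[.398,-.146,.032]],o)[0];print(u)
np.save("o4.npy",np.r_[o["tool_pos"],o["tool_rot"]])
x,y=[int(max(0,v)) for v in (u[0]-100,u[1]-75)]
print(x,y);cv2.imwrite("pics/w4.png",cv2.resize(im[y:y+150,x:x+200],None,fx=4,fy=4,interpolation=cv2.INTER_CUBIC))
E
```

```text
time: 13.8
tool_pos: [0.3228, -0.2064, 0.1036]
tool_rot: [3.141, -0.001, 0.695]
contact_force: [0.4, -0.2, -0.3]
opening: 0.0736
grip_force: 0.0
[ 0.32280523 -0.20641954  0.10361956] [ 3.14137315e+00 -5.39495434e-04  6.95184861e-01]
[318.89556371  93.80727804]
218 18
```

View pics/w4.png

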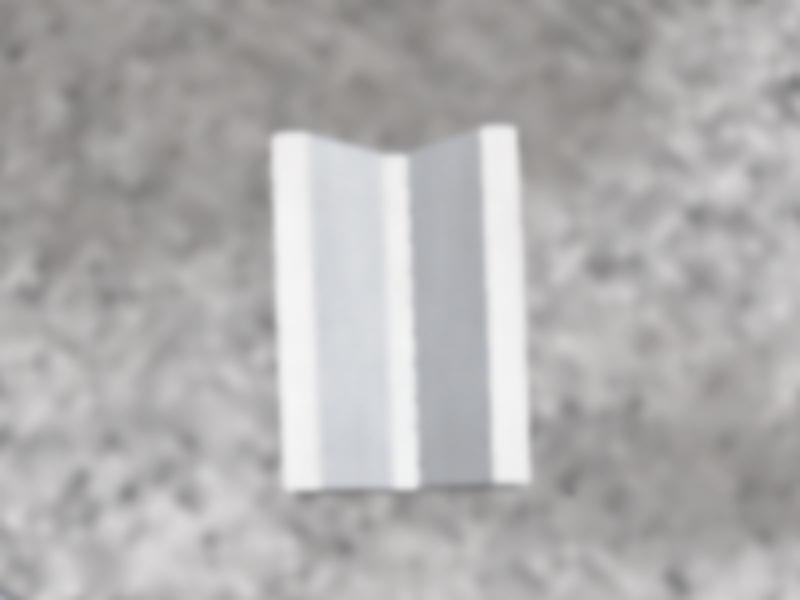

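Top-face corners of the block in the crop are (272,133), (518,126), (530,484) and (284,491).

```bash
python3 - <<'E'
from h import *
v=np.load("o4.npy");o=dict(tool_pos=v[:3],tool_rot=v[3:])
uv=(np.array([[272,133],[518,126],[530,484],[284,491]])+.5)/4-.5+[218,18]
w=px2w("wrist",uv,.032,o)[:,:2]*1000
print(w.round(1),w.mean(0).round(1),[np.linalg.norm(w[i]-w[i-1]).round(1) for i in range(4)])
d=w[0]+w[1]-w[2]-w[3];print(np.degrees(np.arctan2(d[1],d[0])))
E
```

```text
[[ 406.  -113.9]
 [ 430.  -140.9]
 [ 389.3 -177.1]
 [ 365.4 -150.1]] [ 397.7 -145.5] [np.float64(54.4), np.float64(36.1), np.float64(54.4), np.float64(36.0)]
41.69338773969206
```

```bash
python3 p.py 397.7 -145.5 100 41.7 1
```

```text
[96.2  1.4  3.6] turn -0.031
t 13.85 pos [ 323.  -206.1  103.6] yaw 39.9 tilt [180.  -0.] open 73.2 grip 0.0 F [-0.7  0.   0.2]
```

```bash
python3 -m jog '[[[0.6,0.03,0.001,0,-0.03],[0.6,0.065,0.001,0,-0.031],[0.6,0.096,0.0015,0,-0.031],[0.6,0.096,0.0015,0.02,-0.031],[0.6,0.096,0.0015,0.045,-0.031]]]' >/dev/null; python3 -m jog '[[[0.6,0,0,0.02,0],[0.6,0,0,0.03,0],[0.6,0,0,0.035,0],[0.6,0,0,0.035,0],[0.6,0,0,0.035,0]]]'; python3 p.py 397.7 -145.5 17 41.7 1
```

```text
time: 14.68
tool_pos: [0.3973, -0.1454, 0.0238]
tool_rot: [-3.142, -0.0, 0.729]
contact_force: [0.7, 0.2, -0.3]
opening: 0.0733
grip_force: 0.0
[0.3 0.3 6.8] turn 0.001
t 14.68 pos [ 397.3 -145.4   23.8] yaw 41.8 tilt [-180.   -0.] open 73.3 grip 0.0 F [ 0.7  0.2 -0.3]
```

```bash
python3 -m jog '[[[0.6,0,0,0.0068,0],[-0.6,0,0,0.0068,0],[-0.6,0,0,0.0068,0],[-0.6,0,0,0.0068,0],[-0.6,0,0,0.0068,0]]]' 50 >/dev/null; python3 -m jog '[[[-0.6,0,0,0,0],[-0.6,0,0,0,0],[-0.6,0,0,0,0]]]'; python3 -m jog '[[[-0.6,0,0,-0.02,0],[-0.6,0,0,-0.04,0],[-0.6,0,0,-0.06,0],[-0.6,0,0,-0.08,0],[-0.6,0,0,-0.08,0]]]'; python3 p.py 629.8 -145.7 95 20.1 2
```

```text
time: 15.35
tool_pos: [0.3968, -0.146, 0.017]
tool_rot: [3.141, -0.0, 0.728]
contact_force: [0.1, -0.2, 0.8]
opening: 0.0355
grip_force: 50.0
time: 15.77
tool_pos: [0.3981, -0.1467, 0.0994]
tool_rot: [3.137, -0.002, 0.728]
contact_force: [1.6, -0.2, -4.7]
opening: 0.0357
grip_force: 50.0
[86.8 76.7  2.2] turn 0.188
[99.7 59.1  2.2] turn 0.188
t 15.77 pos [ 398.1 -146.7   99.4] yaw 41.7 tilt [ 1.797e+02 -1.000e-01] open 35.7 grip 50.0 F [ 1.6 -0.2 -4.7]
```

```bash
python3 -m jog '[[[-0.6,0.018,0.015,0,0.04],[-0.6,0.042,0.036,0,0.09],[-0.6,0.064,0.056,0,0.14],[-0.6,0.087,0.077,0,0.188],[-0.6,0.087,0.077,0,0.188]]]' >/dev/null; python3 -m jog '[[[-0.6,0.025,0.015,0,0.04],[-0.6,0.052,0.03,0,0.09],[-0.6,0.08,0.046,0,0.14],[-0.6,0.1,0.059,0,0.188],[-0.6,0.1,0.059,0,0.188]]]' >/dev/null; python3 -m jog '[[[-0.6,0,0,0,0],[-0.6,0,0,0,0]]]'; python3 p.py 629.8 -145.7 23 20.1 1;python3 - <<'E'
from h import *
o=robot.observe();im=robot.read_camera("wrist")[:,:,::-1].copy()
c,s=np.cos(np.radians(20.1)),np.sin(np.radians(20.1));A=np.array([[c,-s],[s,c]])
w=np.c_[(np.array([[75,27],[75,-27],[39,27],[39,-27]])@A.T+[593.2,-159.1])/1000,[.012]*4]
for u in w2px("wrist",w,o): cv2.circle(im,tuple(int(round(v)) for v in u),2,(255,0,0),-1)
cv2.imwrite("pics/w5.png",im)
E
```

```text
time: 16.77
tool_pos: [0.6272, -0.1443, 0.0947]
tool_rot: [-3.139, 0.003, 0.353]
contact_force: [-0.5, 0.2, -4.9]
opening: 0.0357
grip_force: 50.0
[ 2.   2.2 71.7] turn 0.002
t 16.77 pos [ 627.2 -144.3   94.7] yaw 20.2 tilt [-179.8    0.2] open 35.7 grip 50.0 F [-0.5  0.2 -4.9]
```

View pics/w5.png

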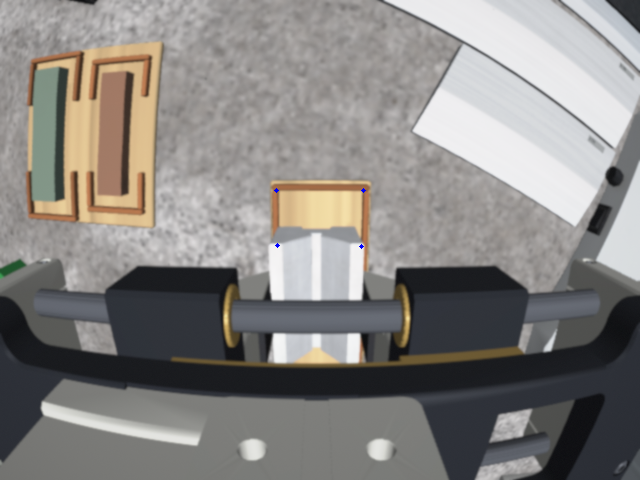

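Both stones lie inside their bays, and the projected block bay matches the picture. I'll lower the block.

```bash
python3 -m jog '[[[-0.6,0.002,0.002,0.02,0],[-0.6,0.002,0.002,0.04,0],[-0.6,0.002,0.002,0.056,0],[-0.6,0.002,0.002,0.064,0],[-0.6,0.002,0.002,0.067,0]]]' >/dev/null; python3 -m jog '[[[-0.6,0,0,0,0],[-0.6,0,0,0,0]]]'; python3 p.py 629.8 -145.7 23 20.1
```

```text
time: 17.4
tool_pos: [0.6319, -0.1462, 0.0308]
tool_rot: [3.141, -0.001, 0.352]
contact_force: [0.1, -0.4, -4.5]
opening: 0.0356
grip_force: 50.0
[-1.8 -1.2  7.8] turn 0.001
t 17.4 pos [ 631.9 -146.2   30.8] yaw 20.2 tilt [ 1.8e+02 -1.0e-01] open 35.6 grip 50.0 F [ 0.1 -0.4 -4.5]
```

```bash
python3 -m jog '[[[-0.6,-0.001,-0.001,0.003,0],[-0.6,-0.001,-0.001,0.006,0],[-0.6,-0.001,-0.001,0.0078,0],[-0.6,-0.001,-0.001,0.0078,0],[-0.6,-0.001,-0.001,0.0078,0]]]'; python3 -m jog '[[[0.2,0,0,0,0],[0.2,0,0,0,0],[0.2,0,0,0,0],[0.2,0,0,0,0]]]';  python3 -m jog '[[[0.2,0,0,-0.02,0],[0.2,0,0,-0.04,0],[0.2,0,0,-0.06,0],[0.2,0,0,-0.08,0],[0.6,0,0,-0.08,0]]]'; python3 p.py 464 240 110 152
```

```text
time: 17.82
tool_pos: [0.6304, -0.1454, 0.0231]
tool_rot: [3.141, -0.001, 0.352]
contact_force: [-2.9, 0.2, 4.4]
opening: 0.0353
grip_force: 50.0
time: 18.15
tool_pos: [0.6305, -0.1454, 0.0222]
tool_rot: [3.141, -0.001, 0.352]
contact_force: [-0.1, -0.9, -0.5]
opening: 0.0538
grip_force: 0.0
time: 18.57
tool_pos: [0.6326, -0.1462, 0.1066]
tool_rot: [3.137, -0.006, 0.352]
contact_force: [2.1, 0.2, 0.3]
opening: 0.0582
grip_force: 0.0
[  -6.3 -105.2   -0.8] turn -0.575
[ 51.9 -91.7  -0.8] turn -0.575
[ 93.4 -48.7  -0.8] turn -0.575
[104.9  10.   -0.8] turn -0.575
t 18.57 pos [ 632.6 -146.2  106.6] yaw 20.2 tilt [179.7  -0.4] open 58.2 grip 0.0 F [2.1 0.2 0.3]
```

```bash
python3 -m jog '[[[0.6,-0.001,-0.021,0,-0.12],[0.6,-0.002,-0.042,0,-0.24],[0.6,-0.004,-0.063,0,-0.36],[0.6,-0.006,-0.084,0,-0.48],[0.6,-0.006,-0.105,0,-0.575]]]' >/dev/null; python3 -m jog '[[[0.6,0.01,-0.018,0,-0.12],[0.6,0.02,-0.036,0,-0.24],[0.6,0.03,-0.054,0,-0.36],[0.6,0.04,-0.072,0,-0.48],[0.6,0.052,-0.092,0,-0.575]]]' >/dev/null; python3 -m jog '[[[0.6,0.018,-0.01,0,-0.12],[0.6,0.036,-0.02,0,-0.24],[0.6,0.054,-0.03,0,-0.36],[0.6,0.073,-0.04,0,-0.48],[0.6,0.093,-0.049,0,-0.575]]]' >/dev/null; python3 -m jog '[[[0.6,0.02,0.002,0,-0.12],[0.6,0.04,0.004,0,-0.24],[0.6,0.06,0.006,0,-0.36],[0.6,0.083,0.008,0,-0.48],[0.6,0.105,0.01,0,-0.575]]]' >/dev/null; python3 -m jog '[[[0.6,0,0,0,0],[0.6,0,0,0,0]]]'; python3 - <<'E'
from h import *
o=robot.observe();im=robot.read_camera("wrist")[:,:,::-1].copy();print(o["tool_pos"],o["tool_rot"])
u=w2px("wrist",[[.376,.287,.032]],o)[0];print(u)
np.save("o6.npy",np.r_[o["tool_pos"],o["tool_rot"]])
x,y=[int(max(0,v)) for v in (u[0]-100,u[1]-75)]
print(x,y);cv2.imwrite("pics/w6.png",cv2.resize(im[y:y+150,x:x+200],None,fx=4,fy=4,interpolation=cv2.INTER_CUBIC))
E
```

```text
time: 20.4
tool_pos: [0.4609, 0.2415, 0.1016]
tool_rot: [-3.141, -0.0, 2.653]
contact_force: [-0.0, 0.2, 0.2]
opening: 0.0735
grip_force: 0.0
[0.46092508 0.24145487 0.10158501] [-3.14118691e+00 -2.31113690e-04  2.65269299e+00]
[318.1081957   94.65598488]
218 19
```

View pics/w6.png

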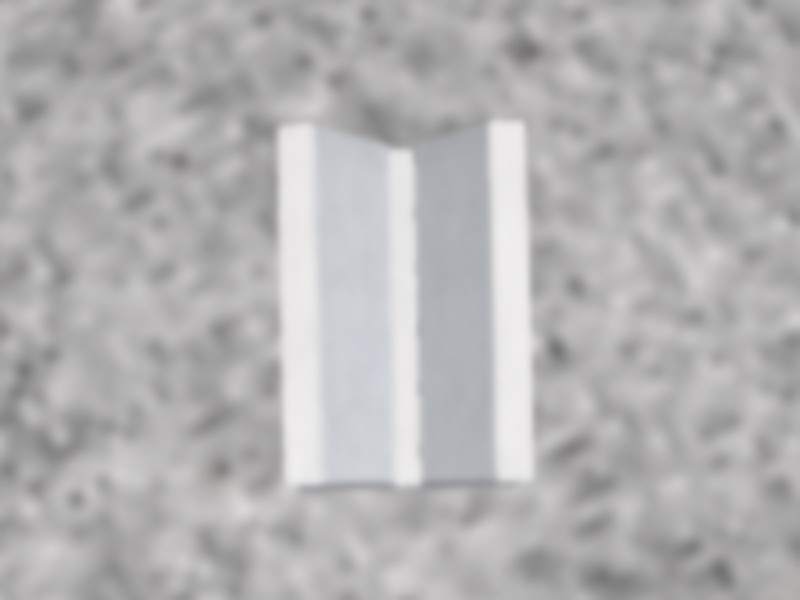

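Top-face corners in the crop are (279,125), (525,121), (534,481) and (287,486).

```bash
python3 - <<'E'
from h import *
v=np.load("o6.npy");o=dict(tool_pos=v[:3],tool_rot=v[3:])
uv=(np.array([[279,125],[525,121],[534,481],[287,486]])+.5)/4-.5+[218,19]
w=px2w("wrist",uv,.032,o)[:,:2]*1000
d=w[0]+w[1]-w[2]-w[3];a=np.degrees(np.arctan2(d[1],d[0]));c=w.mean(0)
print(c.round(1),[np.linalg.norm(w[i]-w[i-1]).round(1) for i in range(4)],a)
import subprocess;print(subprocess.run(["python3","p.py",str(c[0]),str(c[1]),"17",str(a),"1"],capture_output=True,text=True).stdout)
E
```

```text
[375.6 287.9] [np.float64(54.3), np.float64(35.8), np.float64(54.2), np.float64(35.8)] 153.29873815122207
[97.9  1.2 84.7] turn -0.024
t 20.45 pos [461.3 240.8 101.7] yaw 151.9 tilt [-180.   -0.] open 73.5 grip 0.0 F [-0.1 -0.   0.2]
```

```bash
python3 -m jog '[[[0.6,0.03,0.001,0,-0.024],[0.6,0.065,0.001,0,-0.024],[0.6,0.098,0.001,0,-0.024],[0.6,0.098,0.001,0.02,-0.024],[0.6,0.098,0.001,0.045,-0.024]]]' >/dev/null; python3 -m jog '[[[0.6,0,0,0.02,0],[0.6,0,0,0.03,0],[0.6,0,0,0.035,0],[0.6,0,0,0.035,0],[0.6,0,0,0.035,0]]]'; python3 p.py 375.6 287.9 17 153.3 1
```

```text
time: 21.28
tool_pos: [0.3761, 0.2874, 0.0223]
tool_rot: [3.141, 0.0, 2.674]
contact_force: [-0.2, -0.1, 0.3]
opening: 0.0737
grip_force: 0.0
[0.7 0.2 5.3] turn -0.001
t 21.28 pos [376.1 287.4  22.3] yaw 153.2 tilt [180.   0.] open 73.7 grip 0.0 F [-0.2 -0.1  0.3]
```

```bash
python3 -m jog '[[[0.6,0.0005,0,0.0053,0],[-0.6,0.0005,0,0.0053,0],[-0.6,0.0005,0,0.0053,0],[-0.6,0.0005,0,0.0053,0],[-0.6,0.0005,0,0.0053,0]]]' 50 >/dev/null; python3 -m jog '[[[-0.6,0,0,0,0],[-0.6,0,0,0,0],[-0.6,0,0,0,0]]]'; python3 -m jog '[[[-0.6,0,0,-0.02,0],[-0.6,0,0,-0.04,0],[-0.6,0,0,-0.06,0],[-0.6,0,0,-0.08,0],[-0.6,0,0,-0.08,0]]]'; python3 p.py 556.6 -172.5 97 200.1 4
```

```text
time: 21.95
tool_pos: [0.3751, 0.2882, 0.017]
tool_rot: [3.141, 0.0, 2.676]
contact_force: [-1.0, 0.2, 0.9]
opening: 0.0358
grip_force: 50.0
time: 22.37
tool_pos: [0.3765, 0.2889, 0.0996]
tool_rot: [3.137, 0.003, 2.676]
contact_force: [0.8, 0.6, -3.8]
opening: 0.0354
grip_force: 50.0
[-92.  -82.9   0.6] turn -0.204
[-73.3 -99.8   0.6] turn -0.204
[ -51.6 -112.6    0.6] turn -0.204
[ -27.7 -120.7    0.6] turn -0.204
t 22.37 pos [376.5 288.9  99.6] yaw 153.3 tilt [179.7   0.2] open 35.4 grip 50.0 F [ 0.8  0.6 -3.8]
```

```bash
python3 -m jog '[[[-0.6,-0.018,-0.016,0,-0.04],[-0.6,-0.042,-0.038,0,-0.09],[-0.6,-0.067,-0.06,0,-0.15],[-0.6,-0.092,-0.083,0,-0.204],[-0.6,-0.092,-0.083,0,-0.204]]]' >/dev/null; python3 -m jog '[[[-0.6,-0.018,-0.024,0,-0.05],[-0.6,-0.036,-0.049,0,-0.1],[-0.6,-0.055,-0.074,0,-0.15],[-0.6,-0.073,-0.1,0,-0.204],[-0.6,-0.073,-0.1,0,-0.204]]]' >/dev/null; python3 -m jog '[[[-0.6,-0.013,-0.028,0,-0.05],[-0.6,-0.026,-0.056,0,-0.1],[-0.6,-0.039,-0.084,0,-0.15],[-0.6,-0.052,-0.113,0,-0.204],[-0.6,-0.052,-0.113,0,-0.204]]]' >/dev/null; python3 -m jog '[[[-0.6,-0.007,-0.03,0,-0.05],[-0.6,-0.014,-0.06,0,-0.1],[-0.6,-0.021,-0.09,0,-0.15],[-0.6,-0.028,-0.121,0,-0.204],[-0.6,-0.028,-0.121,0,-0.204]]]' >/dev/null; python3 -m jog '[[[-0.6,0,0,0,0],[-0.6,0,0,0,0],[-0.6,0,0,0,0]]]'; python3 p.py 556.6 -172.5 23 200.1 1
```

```text
time: 24.28
tool_pos: [0.5545, -0.1728, 0.0959]
tool_rot: [3.14, -0.001, -2.791]
contact_force: [0.6, 0.0, -3.6]
opening: 0.0356
grip_force: 50.0
[-2.1 -0.5 72.9] turn -0.0
t 24.28 pos [ 554.5 -172.8   95.9] yaw -159.9 tilt [ 1.799e+02 -1.000e-01] open 35.6 grip 50.0 F [ 0.6  0.  -3.6]
```

```bash
python3 -m jog '[[[-0.6,-0.002,0,0.02,0],[-0.6,-0.002,0,0.04,0],[-0.6,-0.002,0,0.056,0],[-0.6,-0.002,0,0.064,0],[-0.6,-0.002,0,0.067,0]]]' >/dev/null; python3 -m jog '[[[-0.6,0,0,0,0],[-0.6,0,0,0,0]]]'; python3 p.py 556.6 -172.5 23 200.1
```

```text
time: 24.87
tool_pos: [0.5576, -0.1735, 0.0306]
tool_rot: [-3.141, 0.001, -2.791]
contact_force: [-0.2, 0.5, -2.5]
opening: 0.0354
grip_force: 50.0
[0.6 1.3 7.6] turn -0.0
t 24.87 pos [ 557.6 -173.5   30.6] yaw -159.9 tilt [-1.8e+02  1.0e-01] open 35.4 grip 50.0 F [-0.2  0.5 -2.5]
```

```bash
python3 -m jog '[[[-0.6,0,0.001,0.003,0],[-0.6,0,0.001,0.006,0],[-0.6,0,0.001,0.0076,0],[-0.6,0,0.001,0.0076,0],[-0.6,0,0.001,0.0076,0]]]'; python3 -m jog '[[[0.2,0,0,0,0],[0.2,0,0,0,0],[0.2,0,0,0,0],[0.2,0,0,0,0]]]';  python3 -m jog '[[[0.2,0,0,-0.02,0],[0.2,0,0,-0.04,0],[0.2,0,0,-0.06,0],[0.2,0,0,-0.08,0],[0.6,0,0,-0.08,0]]]'; python3 p.py 528 30 105 200.1 1
```

```text
time: 25.28
tool_pos: [0.557, -0.1727, 0.023]
tool_rot: [-3.141, 0.001, -2.791]
contact_force: [-2.2, 1.8, 4.0]
opening: 0.0358
grip_force: 50.0
time: 25.62
tool_pos: [0.557, -0.1729, 0.0222]
tool_rot: [-3.141, 0.0, -2.791]
contact_force: [-0.9, -0.3, 1.3]
opening: 0.0544
grip_force: 0.0
time: 26.03
tool_pos: [0.559, -0.1737, 0.1062]
tool_rot: [-3.137, 0.005, -2.791]
contact_force: [0.6, -1.1, 0.4]
opening: 0.0584
grip_force: 0.0
[-40.8 202.    1.2] turn -0.001
t 26.03 pos [ 559.  -173.7  106.2] yaw -159.9 tilt [-179.7    0.3] open 58.4 grip 0.0 F [ 0.6 -1.1  0.4]
```

```bash
python3 -m jog '[[[0.6,-0.008,0.035,0,0],[0.6,-0.016,0.07,0,0],[0.6,-0.024,0.11,0,0],[0.6,-0.032,0.15,0,0],[0.6,-0.04,0.185,0,0]]]' >/dev/null; python3 -m jog '[[[0.6,-0.002,0.017,0,0],[0.6,-0.002,0.017,0,0],[0.6,-0.002,0.017,0,0],[0.6,-0.002,0.017,0,0]]]';  python3 - <<'E'
from h import *
o=robot.observe();im=robot.read_camera("wrist")[:,:,::-1].copy()
u=w2px("wrist",[[.4335,-.004,.036]],o)[0];print(u)
np.save("o7.npy",np.r_[o["tool_pos"],o["tool_rot"]])
x,y=[int(max(0,v)) for v in (u[0]-100,u[1]-75)]
print(x,y);cv2.imwrite("pics/w7.png",cv2.resize(im[y:y+150,x:x+200],None,fx=4,fy=4,interpolation=cv2.INTER_CUBIC))
t=robot.read_camera("top")[:,:,::-1];cv2.imwrite("pics/top2.png",cv2.resize(t[165:320,235:490],None,fx=3.1,fy=3.1,interpolation=cv2.INTER_CUBIC))
E
```

```text
time: 26.78
tool_pos: [0.5272, 0.0307, 0.1019]
tool_rot: [-3.141, -0.0, -2.791]
contact_force: [-0.4, -0.8, 1.0]
opening: 0.074
grip_force: 0.0
[316.19071282  88.62988927]
216 13
```

View pics/w7.png

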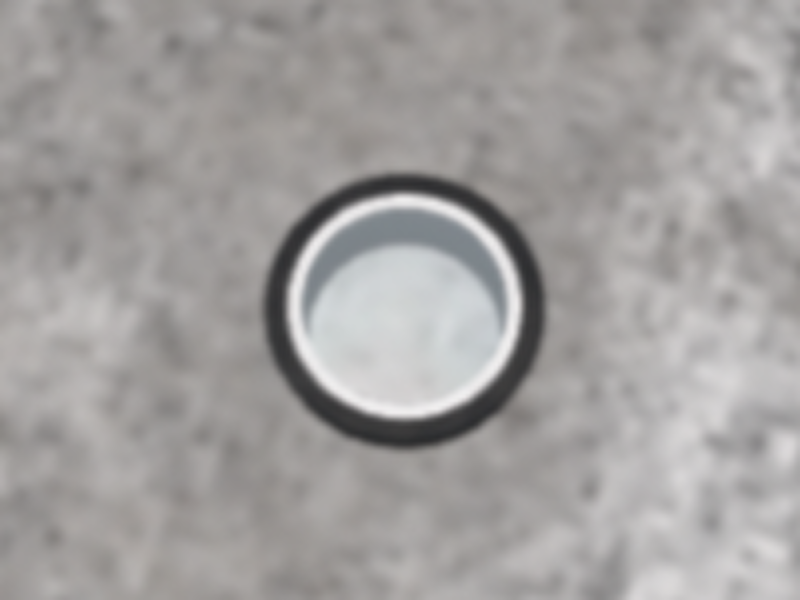

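The loupe's rim is centred at crop (404.5,307) and spans 264–545 across.

```bash
python3 - <<'E'
from h import *
v=np.load("o7.npy");o=dict(tool_pos=v[:3],tool_rot=v[3:])
uv=(np.array([[404.5,307],[264,307],[545,307]])+.5)/4-.5+[216,13]
w=px2w("wrist",uv,.036,o)[:,:2]*1000;c=w[0];print(c,np.linalg.norm(w[1]-w[2]))
import subprocess;print(subprocess.run(["python3","p.py",str(c[0]),str(c[1]),"20","200.1","1"],capture_output=True,text=True).stdout)
E
```

```text
[433.80424871  -3.55174577] 39.94402516738603
[99.4  0.2 82. ] turn -0.002
t 26.88 pos [527.3  30.2 102. ] yaw -160.0 tilt [-180.    0.] open 73.5 grip 0.0 F [-0.2  0.4  0.8]
```

View pics/top2.png

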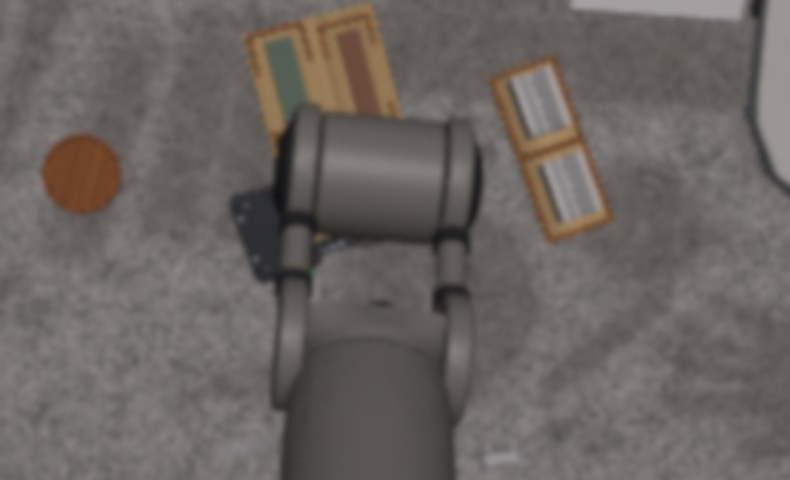

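Both blocks sit inside their bays at crop (540,100) and (572,185). Now I'll grip the loupe.

```bash
python3 -m jog '[[[0.4,0.03,0,0,0],[0.4,0.065,0,0,0],[0.4,0.099,0,0,0],[0.4,0.099,0,0.02,0],[0.4,0.099,0,0.04,0]]]' >/dev/null; python3 -m jog '[[[0.4,0,0,0.02,0],[0.4,0,0,0.033,0],[0.4,0,0,0.037,0],[0.4,0,0,0.037,0],[0.4,0,0,0.037,0]]]'; python3 p.py 433.8 -3.6 20 200.1 1
```

```text
time: 27.72
tool_pos: [0.4343, -0.0032, 0.0255]
tool_rot: [-3.141, 0.0, -2.792]
contact_force: [-0.8, -0.2, 0.3]
opening: 0.0645
grip_force: 0.0
[ 0.7 -0.2  5.5] turn -0.002
t 27.72 pos [434.3  -3.2  25.5] yaw -160.0 tilt [-180.    0.] open 64.5 grip 0.0 F [-0.8 -0.2  0.3]
```

```bash
python3 -m jog '[[[0.4,0.0005,0,0.0055,0],[-0.4,0.0005,0,0.0055,0],[-0.4,0.0005,0,0.0055,0],[-0.4,0.0005,0,0.0055,0],[-0.4,0.0005,0,0.0055,0]]]' 20 >/dev/null; python3 -m jog '[[[-0.4,0,0,0,0],[-0.4,0,0,0,0]]]'; python3 -m jog '[[[-0.4,0,0,-0.02,0],[-0.4,0,0,-0.04,0],[-0.4,0,0,-0.06,0],[-0.4,0,0,-0.08,0],[-0.4,0,0,-0.08,0]]]'; python3 p.py 565.5 261.7 97 200.1 2
```

```text
time: 28.3
tool_pos: [0.4337, -0.0027, 0.02]
tool_rot: [-3.141, 0.001, -2.791]
contact_force: [-1.1, 0.6, 2.9]
opening: 0.039
grip_force: 20.0
time: 28.72
tool_pos: [0.4354, -0.003, 0.1027]
tool_rot: [-3.139, 0.005, -2.791]
contact_force: [0.9, -0.1, -0.1]
opening: 0.0388
grip_force: 20.0
[-106.5  102.     2.9] turn -0.0
[-106.5  102.     2.9] turn -0.0
t 28.72 pos [435.4  -3.  102.7] yaw -159.9 tilt [-179.8    0.3] open 38.8 grip 20.0 F [ 0.9 -0.1 -0.1]
```

```bash
python3 -m jog '[[[-0.4,-0.022,0.021,0,0],[-0.4,-0.05,0.048,0,0],[-0.4,-0.078,0.075,0,0],[-0.4,-0.106,0.102,0,0],[-0.4,-0.106,0.102,0,0]]]' >/dev/null; python3 -m jog '[[[-0.4,-0.028,0.026,0,0],[-0.4,-0.056,0.052,0,0],[-0.4,-0.084,0.08,0,0],[-0.4,-0.106,0.102,0,0],[-0.4,-0.106,0.102,0,0]]]' >/dev/null; python3 -m jog '[[[-0.4,0,0,0,0],[-0.4,0,0,0,0],[-0.4,0,0,0,0]]]'; python3 p.py 565.5 261.7 26 200.1 1; python3 - <<'E'
from h import *
cv2.imwrite("pics/w8.png",robot.read_camera("wrist")[:,:,::-1])
E
```

```text
time: 29.8
tool_pos: [0.562, 0.2603, 0.0991]
tool_rot: [-3.141, -0.002, -2.792]
contact_force: [0.2, -1.2, 0.5]
opening: 0.0389
grip_force: 20.0
[-3.8  0.1 73.1] turn -0.002
t 29.8 pos [562.  260.3  99.1] yaw -160.0 tilt [-1.8e+02 -1.0e-01] open 38.9 grip 20.0 F [ 0.2 -1.2  0.5]
```

View pics/w8.png

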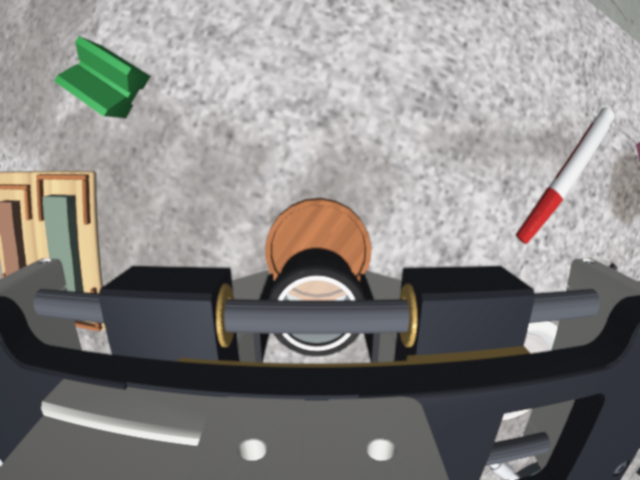

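The dish is centred at column 318, in line with the loupe at 318. I'll lower it.

```bash
python3 -m jog '[[[-0.4,-0.004,0,0.02,0],[-0.4,-0.004,0,0.04,0],[-0.4,-0.004,0,0.056,0],[-0.4,-0.004,0,0.064,0],[-0.4,-0.004,0,0.068,0]]]' >/dev/null; python3 -m jog '[[[-0.4,0,0,0,0],[-0.4,0,0,0,0]]]'; python3 p.py 565.5 261.7 26 200.1
```

```text
time: 30.43
tool_pos: [0.5669, 0.2628, 0.0326]
tool_rot: [-3.142, 0.001, -2.792]
contact_force: [0.5, -0.2, -0.4]
opening: 0.0389
grip_force: 20.0
[ 1.7 -0.6  6.6] turn -0.001
t 30.43 pos [566.9 262.8  32.6] yaw -160.0 tilt [-1.8e+02  1.0e-01] open 38.9 grip 20.0 F [ 0.5 -0.2 -0.4]
```

```bash
python3 -m jog '[[[-0.4,0.001,0,0.003,0],[-0.4,0.001,0,0.005,0],[-0.4,0.001,0,0.0066,0],[-0.4,0.001,0,0.0066,0],[-0.4,0.001,0,0.0066,0]]]'; python3 -m jog '[[[0.2,0,0,0,0],[0.2,0,0,0,0],[0.2,0,0,0,0],[0.4,0,0,0,0],[0.4,0,0,0,0]]]';  python3 -m jog '[[[0.4,0,0,-0.02,0],[0.4,0,0,-0.04,0],[0.4,0,0,-0.065,0],[0.4,0,0,-0.09,0],[0.4,0,0,-0.12,0]]]'; python3 -m jog '[[[0.4,0.035,-0.02,0,0],[0.4,0.07,-0.04,0,0],[0.4,0.1,-0.06,0,0],[0.4,0.13,-0.08,0,0],[0.4,0.16,-0.08,0,0]]]';  python3 -m jog '[[[0.4,0.035,0,0,0],[0.4,0.05,0,0,0],[0.4,0.05,0,0,0],[0.4,0.05,0,0,0]]]'; python3 - <<'E'
from h import *
t=robot.read_camera("top")[:,:,::-1];s=robot.read_camera("scene")[:,:,::-1]
a=cv2.resize(t[160:270,235:455],(800,400),interpolation=cv2.INTER_CUBIC)
b=cv2.resize(s[190:290,230:630],(800,200),interpolation=cv2.INTER_CUBIC)
cv2.imwrite("pics/end.png",np.vstack([a,b]))
E
```

```text
time: 30.85
tool_pos: [0.5657, 0.2628, 0.026]
tool_rot: [-3.142, 0.001, -2.791]
contact_force: [-0.7, -0.5, 4.7]
opening: 0.0388
grip_force: 20.0
time: 31.27
tool_pos: [0.5653, 0.2627, 0.0249]
tool_rot: [3.141, -0.0, -2.791]
contact_force: [-0.0, -0.6, -0.1]
opening: 0.0622
grip_force: 0.0
time: 31.68
tool_pos: [0.5647, 0.2624, 0.1451]
tool_rot: [3.141, -0.002, -2.791]
contact_force: [1.1, -0.1, 0.1]
opening: 0.0645
grip_force: 0.0
time: 32.1
tool_pos: [0.4422, 0.13, 0.1452]
tool_rot: [-3.14, 0.001, -2.793]
contact_force: [0.5, 0.5, 0.2]
opening: 0.0639
grip_force: 0.0
time: 32.43
tool_pos: [0.396, 0.1154, 0.1456]
tool_rot: [-3.141, 0.002, -2.792]
contact_force: [0.8, -0.2, -0.2]
opening: 0.0644
grip_force: 0.0
```

View pics/end.png

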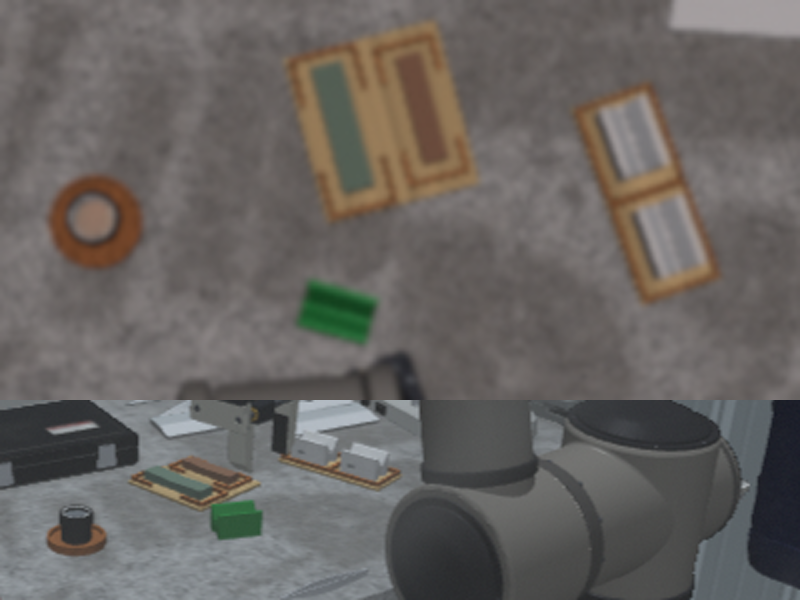

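All five tools sit in their bays: the stones flat, the blocks groove up, and the loupe upright in the dish. The arm is clear of everything.

```bash
python3 -c "
from cell import robot
print(robot.hand_in())"
```

```text
the job is handed in; nothing more can be done
None
```

All five tools were placed in the order asked and let go: the two stones, both V-blocks, then the loupe. The closing pictures show each one in its bay, and I handed the job in at about 32.5 s on the robot's clock; the hand-in gave no verdict.

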